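Find the box spanner that fits the covered nut

TASK

Take the green cup off the middle nut of the metal strap and hang it by its eye on the empty peg of the pegboard, letting go of it. Then find which of the three box spanners on the black mat fits that middle nut, by trying them: stand any that does not fit back upright on the mat, push the one that fits fully home over the nut, and finish while still gripping it there, upright, without letting go. Leave everything else where it is.

Things in the scene. Friction and masses are not known exactly. Their poses are not given: they have to be found in the camera images.
- cup: green cup, mouth down over the strap's middle nut, 70 g: 68 mm wide at the mouth, 62 mm tall; on its upturned base an upright tab 6 mm thick (along x), 34 mm wide (y), up to 120 mm above the mouth, with a round hole (eye); grip the solid tab above the hole, 87 to 120 mm above the mouth. Origin: centre of the mouth plane; z up to the tab; the hole runs along x.
- cup_eye (a point): centre of the 20 mm hole in the cup's tab, 77 mm above the cup's mouth plane, on the cup's axis; axes as the cup's.
- cup_peg: empty steel peg, 8 mm thick, on the upright pegboard. Origin: its root at the board's face, 155 mm above the table; it runs along its -x (out of the board) for 85 mm, rising evenly by 12 mm to its tip. x points into the board, z up. The cup clears the board when its tab is 45 to 65 mm from the board.
- pegboard: fixed upright plywood pegboard, 360 mm wide (its y), top edge 225 mm above the table, front face towards its -x. Origin: on the table under the middle of the front face. The peg is 70 mm to the -y side; on the +y side, from 120 mm from the peg, a teal soap box, a steel pad holder and two spring clips hang, standing out up to 65 mm.
- strap: fixed metal strap, 74 x 235 x 8 mm, long side along its y. Origin: centre of its underside, below the middle nut; z up. Three bosses 77 mm apart along y: a grey collar 54 mm wide, 12 mm high around a brass hex nut 22 mm high (stud end 7 mm thick, 2.5 mm more). All nuts have a pair of flats square to the strap's x. Nuts: 14, 21, 28 mm across flats, one each; which is the middle one varies.
- nut_seat (a point): point on the strap's top face (8 mm above the table) on the middle nut's axis. The fitting spanner goes down until its mouth rests here, with 2 mm play all round. One too large for the nut stops on the collar, mouth 12 mm higher; one too small stops on the nut, mouth 22 to 25 mm higher. Collar openings 31, 39, 47 mm take only the spanner of that nut or smaller.
- mat: fixed black rubber mat on the table, 100 x 230 x 4 mm, long side along its y; the spanners stand on it about 74 mm apart, and which stands where varies. Origin: centre of its underside.
- socket_s: loose steel box spanner, one of three, mouth down on the mat, 100 g. Hex tube 34 mm tall: mouth 18 mm across flats, 29 mm deep; outside 23 mm across flats, 26.6 across corners. Above it a dark square stem 16 x 16 mm from 34 to 84 mm above the mouth: grip here. Origin: centre of the mouth plane; z up; x, y square to the stem's faces; x square to a pair of hex flats.
- socket_m: loose steel box spanner, one of three, mouth down on the mat, 150 g. Hex tube 34 mm tall: mouth 25 mm across flats, 29 mm deep; outside 30 mm across flats, 34.6 across corners. Above it a dark square stem 16 x 16 mm from 34 to 84 mm above the mouth: grip here. Origin: centre of the mouth plane; z up; x, y square to the stem's faces; x square to a pair of hex flats.
- socket_l: loose steel box spanner, one of three, mouth down on the mat, 220 g. Hex tube 34 mm tall: mouth 32 mm across flats, 29 mm deep; outside 37 mm across flats, 42.7 across corners. Above it a dark square stem 16 x 16 mm from 34 to 84 mm above the mouth: grip here. Origin: centre of the mouth plane; z up; x, y square to the stem's faces; x square to a pair of hex flats.
- soap_bottle: bystander, loose: leave it where it is. Amber bottle, 60 mm diameter, 170 mm tall, at the back. Origin: centre of its underside.
- jar: bystander, loose: leave it where it is. Clear jar, 72 mm diameter, 90 mm tall, at the back. Origin: centre of its underside.
- brush: bystander, loose: leave it where it is. Wooden nail brush 105 x 45 x 36 mm lying at the back right. Origin: centre of its underside.
- wax_tin: bystander, loose: leave it where it is. Yellow round tin, 70 mm diameter, 50 mm tall, at the back. Origin: centre of its underside.
Mind the look-alikes: they are no part of the job. Of the things like the cup, leave any that is purple; of the rest the larger one is meant.

How it is judged:
On the way:
1. the cup hangs by its eye on the empty peg and has been let go (x of cup_eye in the frame of cup_peg between -0.082 and -0.01 m and y of cup_eye in the frame of cup_peg between -0.011 and 0.011 m and z of cup_eye in the frame of cup_peg between -0.014 and 0.014 m and contact force between cup and cup_peg above 0.15 N and contact force between cup and the fingers below 0.05 N and linear speed of cup below 0.1 m/s), for 0.2 s.
At the end, for the whole second after the job is handed in: Cup hung on the peg by its eye (10 to 82 mm from the board), let go, at rest; one spanner fully down on the middle nut (mouth within 4 mm of the strap, 5 mm of axis, 0.09 rad of upright), still and gripped with over 3 N; the other two upright on the mat, let go (x of cup_eye in the frame of cup_peg between -0.082 and -0.01 m and y of cup_eye in the frame of cup_peg between -0.011 and 0.011 m and z of cup_eye in the frame of cup_peg between -0.014 and 0.014 m and contact force between cup and cup_peg above 0.15 N and contact force between cup and the fingers below 0.05 N and linear speed of cup below 0.06 m/s and ((z of socket_s in the frame of strap between 0.005 and 0.012 m and horizontal distance between socket_s and strap below 0.005 m and angle between socket_s's own z axis and vertical below 0.09 rad and contact force between socket_s and the fingers above 3 N and linear speed of socket_s below 0.03 m/s and angle between each of socket_m, socket_l's own z axis and vertical below 0.1 rad and z of socket_m in the frame of mat between 0.001 and 0.008 m and x of socket_m in the frame of mat between -0.05 and 0.05 m and y of socket_m in the frame of mat between -0.115 and 0.115 m and contact force between each of socket_m, socket_l and the fingers below 0.05 N and z of socket_l in the frame of mat between 0.001 and 0.008 m and x of socket_l in the frame of mat between -0.05 and 0.05 m and y of socket_l in the frame of mat between -0.115 and 0.115 m) or (z of socket_m in the frame of strap between 0.005 and 0.012 m and horizontal distance between socket_m and strap below 0.005 m and angle between socket_m's own z axis and vertical below 0.09 rad and contact force between socket_m and the fingers above 3 N and linear speed of socket_m below 0.03 m/s and angle between each of socket_s, socket_l's own z axis and vertical below 0.1 rad and z of socket_s in the frame of mat between 0.001 and 0.008 m and x of socket_s in the frame of mat between -0.05 and 0.05 m and y of socket_s in the frame of mat between -0.115 and 0.115 m and contact force between each of socket_s, socket_l and the fingers below 0.05 N and z of socket_l in the frame of mat between 0.001 and 0.008 m and x of socket_l in the frame of mat between -0.05 and 0.05 m and y of socket_l in the frame of mat between -0.115 and 0.115 m) or (z of socket_l in the frame of strap between 0.005 and 0.012 m and horizontal distance between socket_l and strap below 0.005 m and angle between socket_l's own z axis and vertical below 0.09 rad and contact force between socket_l and the fingers above 3 N and linear speed of socket_l below 0.03 m/s and angle between each of socket_s, socket_m's own z axis and vertical below 0.1 rad and z of socket_s in the frame of mat between 0.001 and 0.008 m and x of socket_s in the frame of mat between -0.05 and 0.05 m and y of socket_s in the frame of mat between -0.115 and 0.115 m and contact force between each of socket_s, socket_m and the fingers below 0.05 N and z of socket_m in the frame of mat between 0.001 and 0.008 m and x of socket_m in the frame of mat between -0.05 and 0.05 m and y of socket_m in the frame of mat between -0.115 and 0.115 m))); the arm keeps its last pose, push and grip.
It fails at once if a bystander is pushed more than 3 cm away (distance of any of soap_bottle, jar, brush, wax_tin from where it was at the start of the episode above 0.03 m).
It fails at once if a bottle, jar or tin is tipped (angle between any of soap_bottle, jar, wax_tin's own z axis and vertical above 0.5 rad).
It also fails if it takes over 72 s, if anything falls off the work surface, if the arm or the gripper's body presses on something with over 40 N, if the wrist force passes 120 N, or if a joint passes its speed limit or range.

ROBOT

A 7-joint arm with a two-finger parallel gripper is mounted at the origin on the work surface. World frame = base frame: x ahead of the robot, y to its left, z up, the work surface at z = 0. Lengths are in m, angles in rad, forces in N, time in s.
With the tool pointing down it reaches from about 0.4 to 0.875 m from the base axis. Payload 19.3 kg.
Tool frame: the origin (TCP) lies between the finger pads; the fingertips stand 17 mm ahead of it and the grasp point (between the pads) lies 2 mm behind it (bot.tips_ahead is the z of the fingertips in the tool frame, in m); z points along the fingers, y is the direction in which the jaws open and shut (so a half turn about z gives the same grasp; the last joint's range is limited). The gripper opens to 85 mm and grips with 20 to 120 N. Pads are 22 mm wide; open, the fingers measure 114 mm over their backs; the gripper's body (76 mm by 85 mm) begins 54 mm behind the grasp point. The pads swing forward as they close: fully open they stand 13 mm farther back than shut.
Start: joints at [-0.07, 0.521, -0.036, 1.599, 0.021, 1.021, -0.113], TCP at [0.625, -0, 0.248] pointing down, gripper open.
Joint ranges: [-2.91, 2.91], [-0.3, 2.13], [-1.5, 1.42], [0.17, 2.43], [-1.26, 4.41], [0.16, 1.93], [-2.52, 2.52]. Speed limits (rad/s): [1.89, 1.89, 2.39, 2.39, 3.01, 3.01, 3.01].

INTERFACE

Orientations are given as [roll, pitch, yaw] about the fixed x, y, z axes, in that order (R = Rz(yaw) Ry(pitch) Rx(roll)).
In Python, from workcell import telemetry, cams, job, bot gives the robot as it stands.
- The arm moves only by the tool arm_command, never from a script. Its argument "deltas" is a list of rows, each a list of 7 numbers: the opening, from -1 (shut) to 1 (fully open), so that 0 is half open, then the shift along the tool's x, y, z normalised to -1 to 1, where 1 is 150 mm, then the turn, a rotation vector about the tool's x, y, z normalised to -1 to 1, where 1 is 45 degrees. In form: [[hand, tx, ty, tz, rx, ry, rz], ...]. A call has 1 to 8 rows; each row is the pose to reach, as a shift and turn from the pose commanded when the call began, along the tool's axes at that moment; what a row does not reach only later rows make up. A row lasts 1/8 s, in which the tool goes at most 62.5 mm and 10.7 degrees, less where a joint would pass 70% of its speed; a pose out of reach is approached as far as the arm can. A call with a number of a shift or a turn outside -1 to 1 is refused whole. A call with a gripper value outside its range is refused whole. The fingers move at their own pace and stop on an object; "newtons" is the grip in N (left out, the last holds). Time passes only in rows, so rows that repeat a pose let the fingers close. It gives the time, the measured TCP pose, the force and the opening at its end, in the units of the state.
- telemetry.observe(): the state, without advancing time (a new reading comes with each control period).
- cams.grab_frame(name): name is "scene" or "side" or "wrist"; returns the picture (400x640x3 uint8, blue, green, red); there is no depth.
- cams.get_calibration(name): a dict with "fx", "fy", "cx", "cy" (pixels), "k1" (the pictures are not rectified: a ray, as slopes to the right and down, at radius r is drawn at 1 + k1 r^2 times it, then the intrinsics apply), "R" (3x3) and "t" (3): a world point X has camera coordinates R X + t. Camera axes: x right, y down, z forward; pixel columns grow to the right and rows downward; lengths in m; the calibration is good to about 2 mm. A picture is of the moment at which its call begins: read the wrist's pose just before it. get_calibration takes no time and is no camera call; for the wrist camera it gives the pose at the moment of the call.
- job.job_done(): hands the job in, once; it reports no verdict.
The state is a dict: "clock": time; "qpos": joint angles; "qd": joint speeds; "joint_efforts": joint torques, N m; "position": TCP position; "tool_rot": TCP orientation; "force": force on the tool from outside, world axes, zero at the start; "moment": the same for the moment, N m; "grip_width": finger opening in m.
Only numpy, scipy, OpenCV 4.12 (cv2) and the standard library are available. Lean on these libraries where they do the work, as an engineer would, in place of code of your own. Each camera call takes 0.05 s, during which the arm holds its last target.

## Working session

There is one attempt and no reset: what is moved stays moved. The work goes in short steps, Python scripts to look and compute and a tool call to move; the robot and the scene stay as the last step left them, time stands still between calls to the robot, and variables do not carry over. Pictures are saved under pics/ and viewed, and the job is handed in when it is done.

Besides the shell and the picture viewer there is one more tool, called after ">>>" as name(argument=value, ...), one argument or row to a line, values as JSON. arm_command: Moves the arm, as the interface text tells. Its arguments: {"type":"object","properties":{"deltas":{"type":"array","items":{"type":"array","items":{"type":"number"}}},"newtons":{"type":"number"}},"required":["deltas"]}

```bash
ls; mkdir -p pics; python3 - <<'E'
from workcell import telemetry, cams, job, bot
import cv2
print(telemetry.observe())
for n in ["scene","side","wrist"]:
    im=cams.grab_frame(n); cv2.imwrite(f"pics/{n}0.png",im)
    print(n,cams.get_calibration(n))
print(bot.tips_ahead)
E
```

```text
pics
{'clock': 0.0, 'qpos': array([-0.07020544,  0.52201455, -0.03631561,  1.59999468,  0.02116676,
        1.02110924, -0.11283757]), 'qd': array([ 5.50529409e-04, -6.25351784e-04, -1.38864560e-05,  9.15267242e-04,
       -5.46351460e-04,  7.34782344e-04,  1.36442384e-03]), 'joint_efforts': array([-4.24098413e-03, -9.27110124e+01,  1.97758444e+00, -3.69928443e+01,
        1.76317629e-02,  8.19846697e-03, -6.58496788e-05]), 'position': array([ 6.24682031e-01, -3.03131539e-05,  2.47730287e-01]), 'tool_rot': array([-3.14045200e+00,  5.95015544e-05,  1.57072641e+00]), 'force': array([-0.05839984, -0.57616649,  0.12332372]), 'moment': array([-0.02173037, -0.01129257, -0.0148245 ]), 'grip_width': 0.08508808182142309}
scene {'fx': 437.5327940798418, 'fy': 437.5327940798418, 'cx': 316.5004669231797, 'cy': 200.07875364111288, 'k1': -0.11186385220651116, 'R': array([[ 0.71436284,  0.69967869,  0.01163885],
       [ 0.56269704, -0.56445989, -0.60395122],
       [-0.41600214,  0.43798946, -0.79693629]]), 't': array([-0.41879986, -0.2609251 ,  1.40718637])}
side {'fx': 435.07012838729247, 'fy': 435.07012838729247, 'cx': 315.77494879003865, 'cy': 197.14574724800144, 'k1': -0.017479805815610663, 'R': array([[-0.761234  , -0.64842942,  0.00787941],
       [-0.33440091,  0.38210679, -0.86149314],
       [ 0.55560672, -0.65843275, -0.50770807]]), 't': array([0.45622866, 0.29334296, 0.71950574])}
wrist {'fx': 291.5294947023639, 'fy': 291.5294947023639, 'cx': 321.939433017209, 'cy': 194.0043136273264, 'k1': -0.004390629066454615, 'R': array([[ 9.99995392e-01,  2.93170527e-03, -7.87704010e-04],
       [ 3.02744746e-03, -9.44022610e-01,  3.29866862e-01],
       [ 2.23462022e-04, -3.29867727e-01, -9.44027136e-01]]), 't': array([-0.62486734, -0.04526311,  0.38067792])}
0.017
```

View pics/scene0.png

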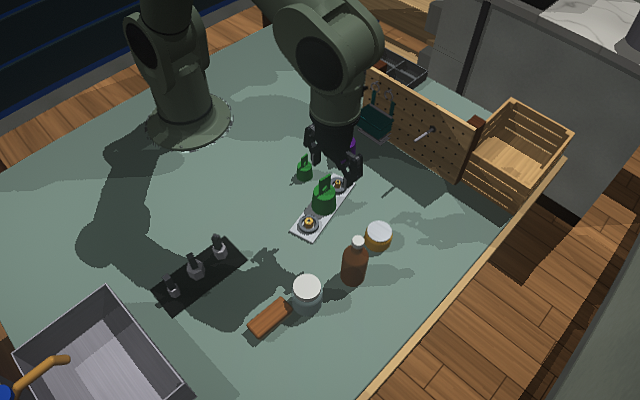

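View pics/side0.png

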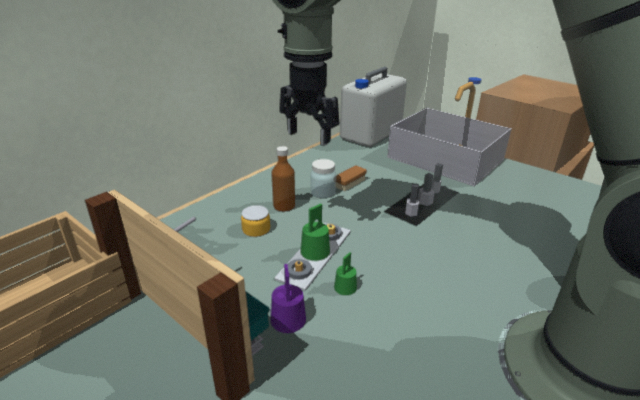

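View pics/wrist0.png

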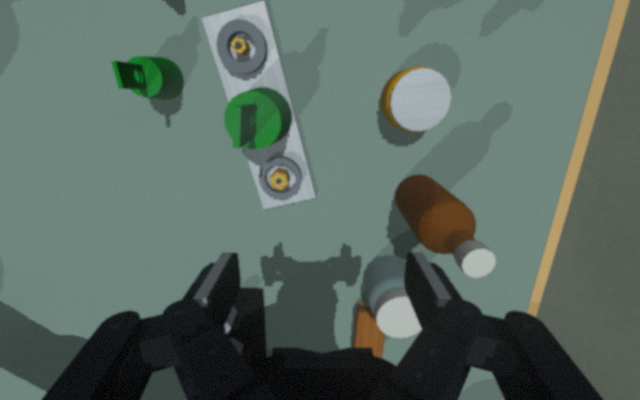

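Scene: the pegboard is at +y. The larger green cup is on the strap (wrist ~(257,118)), with small green and purple decoys near it. The mat with its three spanners is at −y.

```bash
cat > h.py <<'E'
import numpy as np, cv2
from workcell import telemetry, cams, job, bot
from scipy.spatial.transform import Rotation as Ro
def cam(c):
    K=np.array([[c['fx'],0,c['cx']],[0,c['fy'],c['cy']],[0,0,1]]); d=np.array([c['k1'],0,0,0,0.]); return K,d
def ray(c,uv):
    K,d=cam(c); p=cv2.undistortPoints(np.array(uv,float).reshape(-1,1,2),K,d).reshape(-1,2)
    D=np.c_[p,np.ones(len(p))]@c['R']; return -c['R'].T@c['t'],D
def onz(c,uv,z):
    o,D=ray(c,uv); return o+D*((z-o[2])/D[:,2])[:,None]
def proj(c,X):
    K,d=cam(c); r,_=cv2.Rodrigues(c['R']); return cv2.projectPoints(np.array(X,float).reshape(-1,1,3),r,c['t'],K,d)[0].reshape(-1,2)
def tri(cs,uvs):
    A=np.zeros((3,3));b=np.zeros(3);L=[]
    for c,u in zip(cs,uvs):
        o,D=ray(c,[u]);d=D[0]/np.linalg.norm(D[0]);P=np.eye(3)-np.outer(d,d);A+=P;b+=P@o;L.append((P,o))
    X=np.linalg.solve(A,b); return X,[float(np.linalg.norm(P@(X-o))*1000) for P,o in L]
def shot(n,f):
    c=cams.get_calibration(n); im=cams.grab_frame(n); cv2.imwrite(f"pics/{f}.png",im); return c,im
def crop(f,x,y,w,h,s,out):
    im=cv2.imread(f"pics/{f}.png")[y:y+h,x:x+w]; cv2.imwrite(f"pics/{out}.png",cv2.resize(im,None,fx=s,fy=s,interpolation=cv2.INTER_CUBIC))
def delta(p,yaw,roll=np.pi,pitch=0.):
    """row entries from present measured pose"""
    s=telemetry.observe(); R=Ro.from_euler('xyz',s['tool_rot']).as_matrix()
    d=R.T@(np.array(p)-s['position'])/.15; T=Ro.from_euler('xyz',[roll,pitch,yaw]).as_matrix()
    return np.round(d,4),np.round(Ro.from_matrix(R.T@T).as_rotvec()/(np.pi/4),4)
E
python3 - <<'E'
from h import *
crop("wrist0",90,0,260,220,3,"w0c"); crop("scene0",260,60,240,200,3,"s0c"); crop("side0",180,180,200,160,4,"d0c"); crop("scene0",140,215,130,110,5,"s0m")
E
```

```text
(no output)
```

View pics/w0c.png

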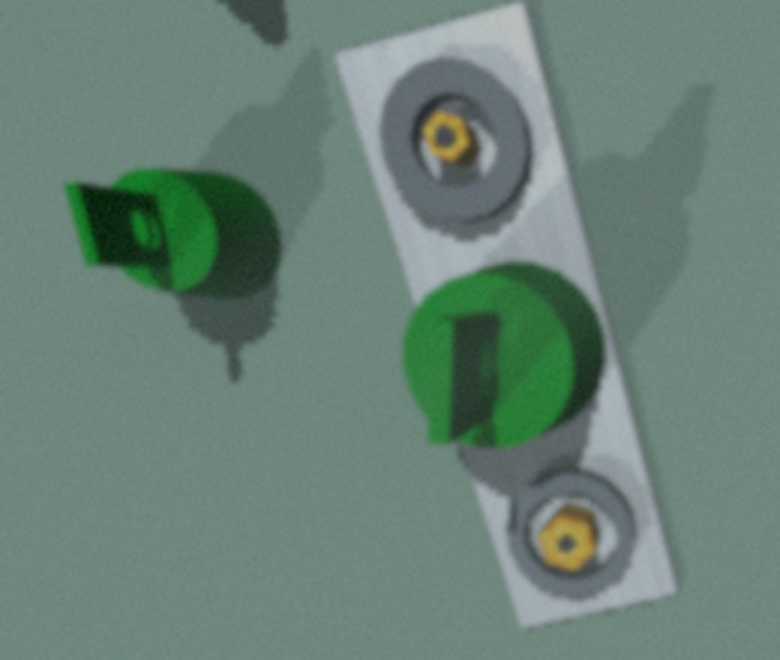

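View pics/s0c.png

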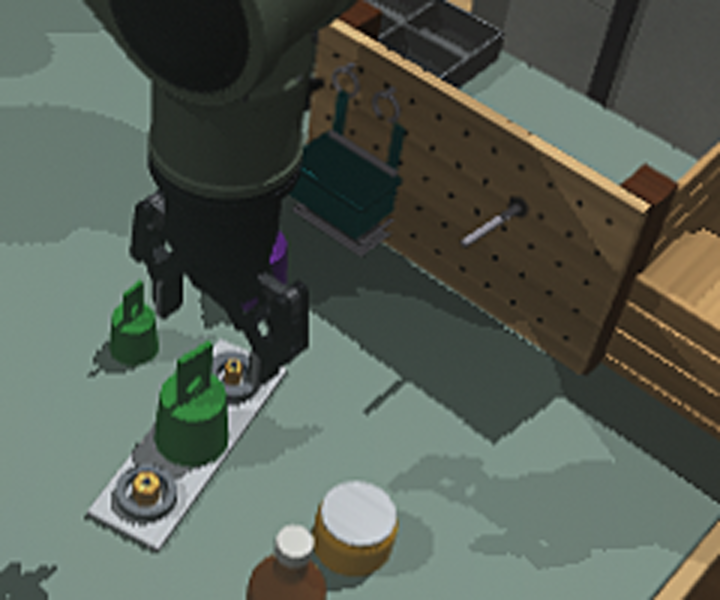

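View pics/d0c.png

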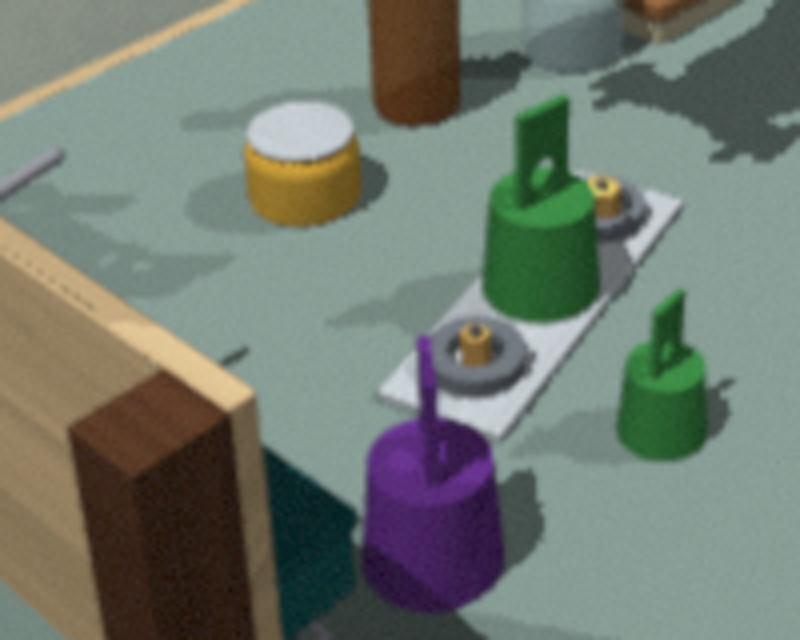

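View pics/s0m.png

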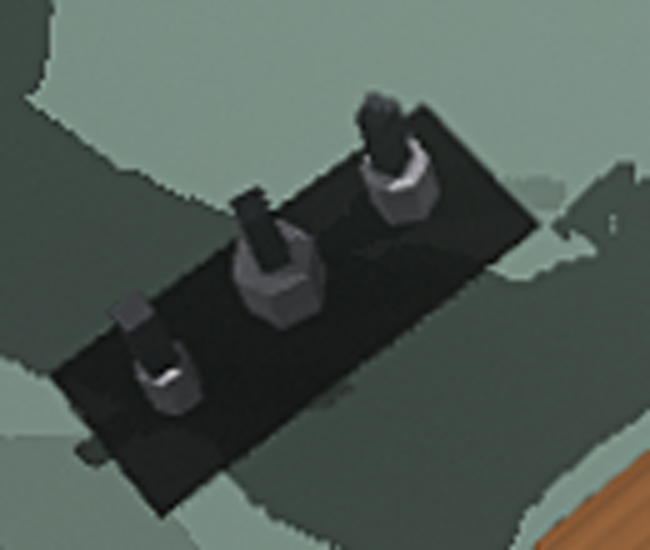

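```bash
python3 - <<'E'
from h import *
S=cams.get_calibration("scene");D=cams.get_calibration("side");W=cams.get_calibration("wrist")
w=lambda p:(90+p[0]/3,p[1]/3); s=lambda p:(260+p[0]/3,60+p[1]/3); d=lambda p:(180+p[0]/4,180+p[1]/4); m=lambda p:(140+p[0]/5,215+p[1]/5)
st=onz(W,[w(p) for p in [(335,52),(522,3),(677,592),(522,628)]],.008)
print("strap",st.round(4).tolist(),st.mean(0)); v=(st[0]+st[1]-st[2]-st[3]);print("ydir ang",np.degrees(np.arctan2(v[1],v[0])),np.linalg.norm(v)/2)
print("strapscene",onz(S,[s(p) for p in [(155,551),(88,515)]],.008).round(4).tolist())
a=tri([S,D],[s((178,362)),d((568,99))]);b=tri([S,D],[s((212,346)),d((516,115))]);print("tab",a,b)
e=b[0]-a[0];print(np.degrees(np.arctan2(e[1],e[0])),np.linalg.norm(e),(a[0]+b[0])/2)
print("decoys")
root=onz(S,[s((517,207))],.155)[0];tip=onz(S,[s((464,241))],.167)[0];print("peg",root,tip,np.linalg.norm((tip-root)[:2]),np.degrees(np.arctan2(*(root-tip)[[1,0]])))
print("peg tip tri",tri([S,D],[s((464,241)),d((62,152))]))
t=onz(S,[s((648,213)),s((420,78))],.225);print("board top",t,np.degrees(np.arctan2(*(t[0]-t[1])[[1,0]])))
t=onz(D,[(240,270),(126,203)],.225);print("board top side back",t)
mt=onz(S,[m(p) for p in [(52,375),(420,103),(540,222),(163,517)]],.004);print("mat",mt.round(4).tolist(),mt.mean(0));v=mt[1]+mt[2]-mt[0]-mt[3];print(np.degrees(np.arctan2(v[1],v[0])),np.linalg.norm(v)/2)
print("stem tops",onz(S,[m(p) for p in [(130,310),(250,200),(378,105)]],.088).round(4).tolist())
print("mouth-ish",onz(S,[m(p) for p in [(175,400),(283,318),(405,215)]],.004).round(4).tolist())
E
python3 - <<'E'
import sys;sys.path.insert(0,'.')
import os;os.chdir('.')
from h import *
crop("side0",370,140,100,100,6,"d0m")
E
```

```text
strap [[0.4922, 0.1622, 0.008], [0.5617, 0.1778, 0.008], [0.6166, -0.0479, 0.008], [0.5466, -0.0654, 0.008]] [0.55427558 0.05666299 0.008     ]
ydir ang 103.56651308297303 0.2331042253357184
strapscene [[0.6192, -0.0515, 0.008], [0.5521, -0.0667, 0.008]]
tab (array([0.55166405, 0.04022988, 0.12515835]), [2.2096193517444997, 2.2096193517445646]) (array([0.56063702, 0.07223675, 0.12647665]), [2.0764967247586177, 2.076496724758686])
74.33942060529209 0.03326698002282865 [0.55615054 0.05623332 0.1258175 ]
decoys
peg [0.65979145 0.37054934 0.155     ] [0.6572306  0.28910573 0.167     ] 0.08148385809239694 88.19902964600543
peg tip tri (array([0.65631318, 0.28552429, 0.16795299]), [2.705371133451573, 2.705371133451412])
board top [[0.77343162 0.37270807 0.225     ]
 [0.53209605 0.37472179 0.225     ]] -0.4780679281237581
board top side back [[0.42240084 0.37066291 0.225     ]
 [0.70429682 0.38226823 0.225     ]]
mat [[0.4338, -0.4208, 0.004], [0.4381, -0.1943, 0.004], [0.5368, -0.1957, 0.004], [0.5324, -0.4238, 0.004]] [ 0.48526289 -0.30865635  0.004     ]
88.90908184611915 0.2273627221396289
stem tops [[0.4836, -0.3814, 0.088], [0.4756, -0.3082, 0.088], [0.4764, -0.2333, 0.088]]
mouth-ish [[0.4872, -0.3849, 0.004], [0.4886, -0.3208, 0.004], [0.4854, -0.2416, 0.004]]
```

View pics/d0m.png

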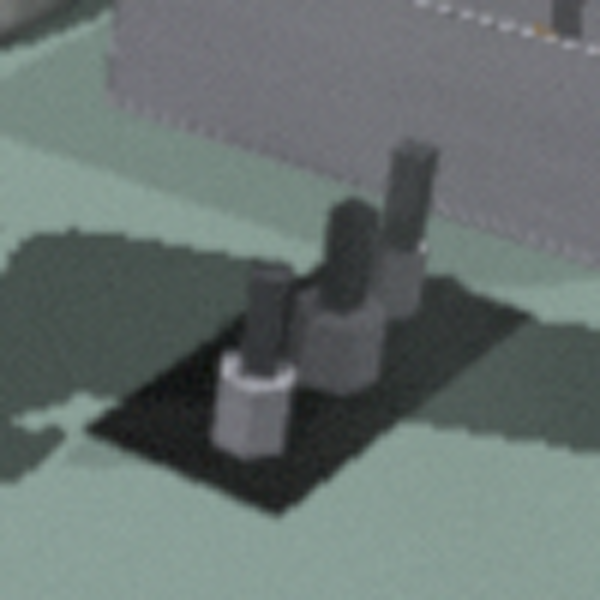

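>>> arm_command(
  deltas=[
    [0,0.377,-0.46,0.3,0,0,0.356],
    [0,0.377,-0.46,0.5,0,0,0.356],
    [0,0.377,-0.46,0.56,0,0,0.356],
    [0,0.377,-0.46,0.56,0,0,0.356],
  ],
  newtons=40,
)

```text
clock: 0.65
position: [0.5564, 0.0562, 0.1642]
tool_rot: [-3.141, 0.0, 1.292]
force: [0.6, -0.8, 0.5]
grip_width: 0.0423
```

```bash
python3 - <<'E'
from h import *
print(telemetry.observe()['position'],telemetry.observe()['tool_rot'])
shot("wrist","w1");shot("side","d1");crop("side0",0,0,1,1,1,"x");crop("d1",220,140,200,140,4,"d1c")
E
```

```text
[0.55638929 0.05621858 0.16416823] [-3.14131843e+00  4.71359213e-04  1.29206638e+00]
```

View pics/w1.png

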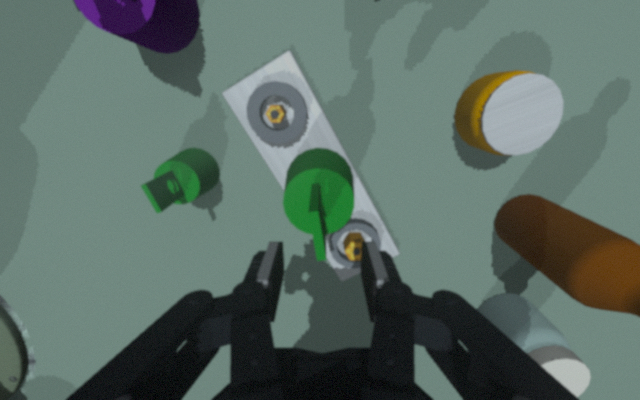

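View pics/d1c.png

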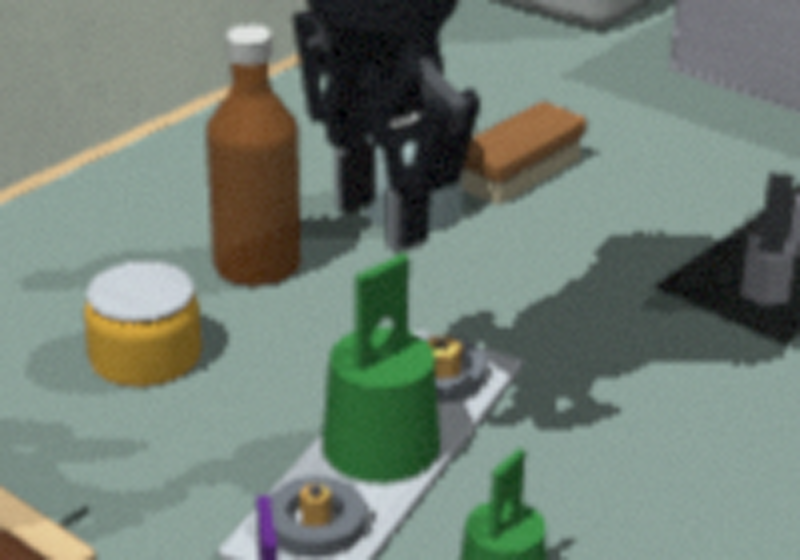

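Jaws straddle the tab line (wrist col ~320, fingers at 270 and 370). Descending and gripping.

>>> arm_command(
  deltas=[
    [0,0,0,0.15,0,0,0],
    [0,0,0,0.29,0,0,0],
    [0,0,0,0.29,0,0,0],
    [-1,0,0,0.29,0,0,0],
    [-1,0,0,0.29,0,0,0],
    [-1,0,0,0.29,0,0,0],
    [-1,0,0,0.29,0,0,0],
  ],
  newtons=50,
)

```text
clock: 1.62
position: [0.5557, 0.0566, 0.1216]
tool_rot: [-3.141, -0.0, 1.291]
force: [-6.2, 0.3, 8.8]
grip_width: 0.005
```

```bash
python3 - <<'E'
from h import *
s=telemetry.observe();print(s['position'],s['tool_rot'],s['grip_width'],s['force'])
shot("side","d2");crop("d2",220,140,200,140,4,"d2c");shot("wrist","w2")
E
```

```text
[0.5557102  0.05662197 0.12159901] [-3.14119439e+00 -4.39285614e-05  1.29116509e+00] 0.0050227175729905755 [-6.20208523  0.30473056  8.8296113 ]
```

View pics/d2c.png

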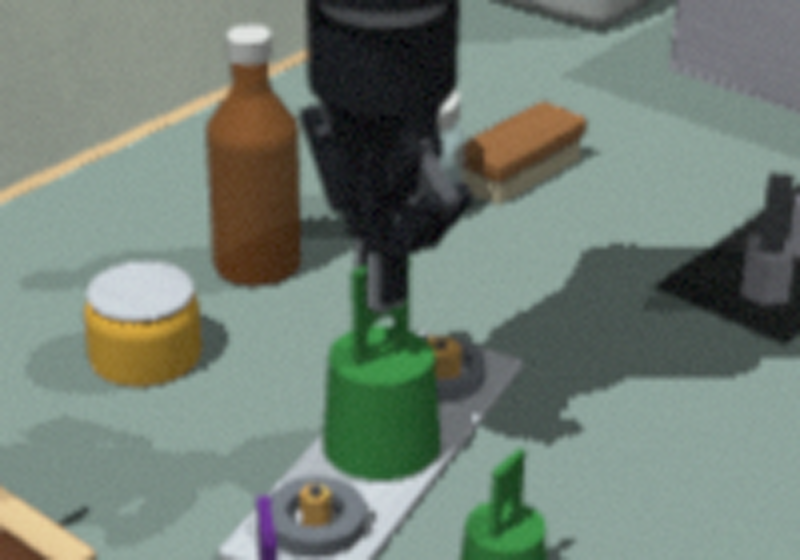

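View pics/w2.png

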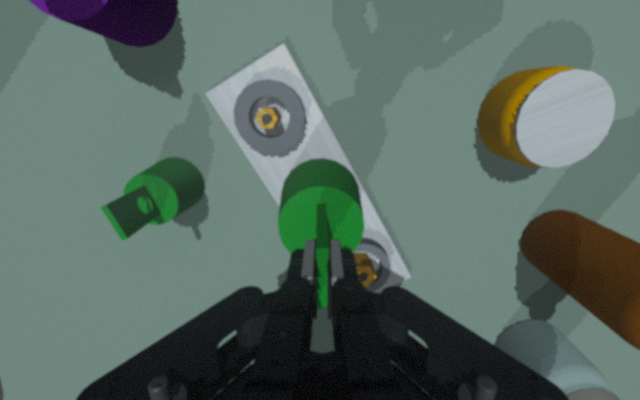

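>>> arm_command(
  deltas=[
    [-1,0,0,-0.2,0,0,0],
    [-1,0,0,-0.5,0,0,0],
    [-1,0,0,-0.65,0,0,0],
    [-1,0.2,0.05,-0.65,0,0,0.2],
    [-1,0.4,0.1,-0.65,0,0,0.4],
    [-1,0.6,0.15,-0.65,0,0,0.6],
    [-1,0.68,0.162,-0.65,0,0,0.8],
    [-1,0.68,0.162,-0.65,0,0,1.0],
  ],
)

```text
clock: 2.72
position: [0.6077, 0.1492, 0.2186]
tool_rot: [-3.141, -0.001, 0.502]
force: [-0.2, -0.6, 0.4]
grip_width: 0.0048
```

```bash
python3 - <<'E'
from h import *
s=telemetry.observe();print(s['position'],s['tool_rot'],s['grip_width'],s['force'],s['qpos'])
print(delta([.659,.225,.206],0))
E
```

```text
[0.60767587 0.14917883 0.21855488] [-3.14128658e+00 -5.02057854e-04  5.02291287e-01] 0.004788823430813186 [-0.20811536 -0.59339757  0.41733626] [-0.47260331  0.56294291  0.20520724  1.63719855 -0.13412667  0.95480584
 -1.28911644]
(array([ 0.5432, -0.2783,  0.0841]), array([-5.000e-04, -5.000e-04,  6.395e-01]))
```

>>> arm_command(
  deltas=[
    [-1,0.2,-0.1,0.05,0,0,0.22],
    [-1,0.4,-0.2,0.084,0,0,0.43],
    [-1,0.543,-0.278,0.084,0,0,0.64],
    [-1,0.543,-0.278,0.084,0,0,0.64],
    [-1,0.543,-0.278,0.084,0,0,0.64],
  ],
)

```text
clock: 3.35
position: [0.6584, 0.2231, 0.2059]
tool_rot: [3.141, 0.0, 0.005]
force: [-0.1, -0.5, -0.6]
grip_width: 0.0048
```

```bash
python3 - <<'E'
from h import *
s=telemetry.observe();print(s['position'],s['tool_rot'],s['grip_width'],s['force'])
for n in["side","scene","wrist"]: shot(n,n+"3")
crop("scene3",330,60,160,130,5,"s3c");crop("side3",150,130,200,160,4,"d3c")
E
```

```text
[0.65837185 0.22309177 0.20592384] [3.14124270e+00 1.30672401e-05 4.82859691e-03] 0.004776528322623817 [-0.0672745  -0.47984772 -0.61932165]
```

View pics/s3c.png

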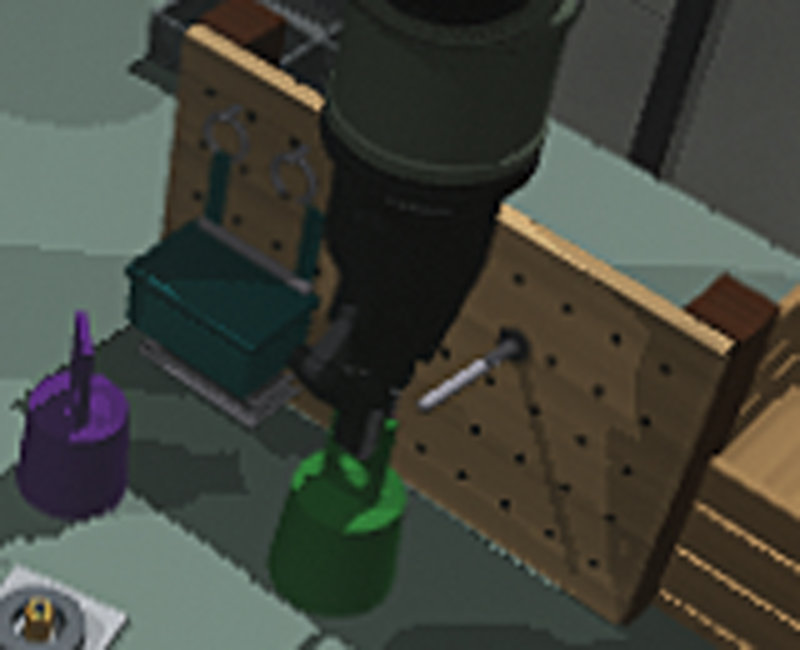

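View pics/d3c.png

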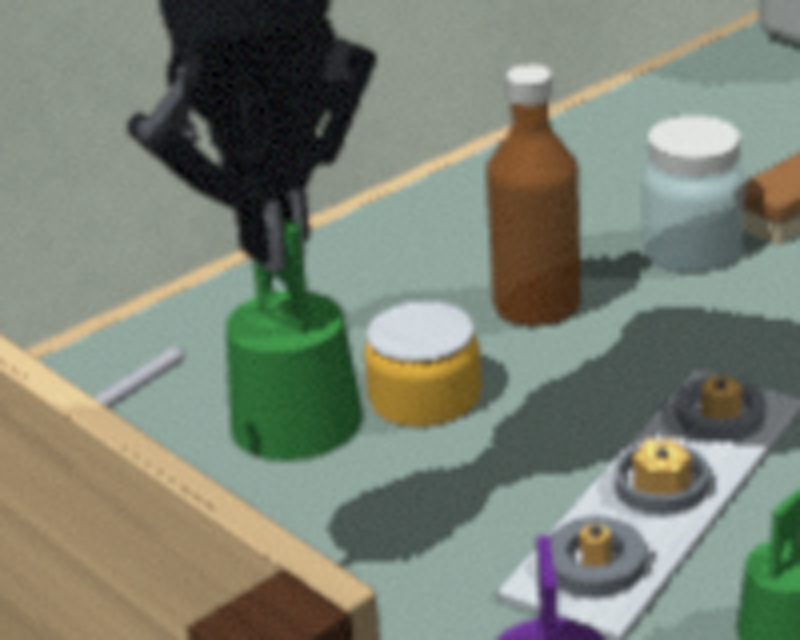

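View pics/wrist3.png

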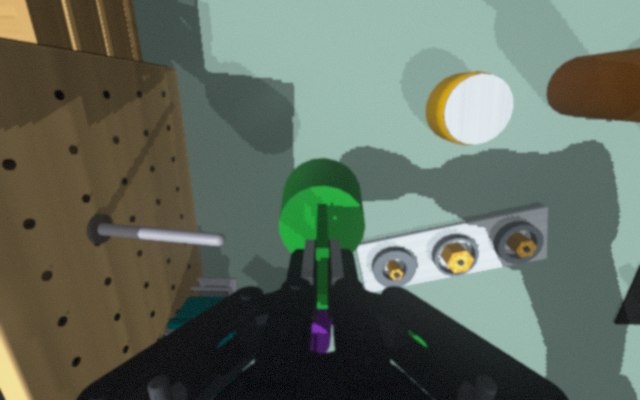

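```bash
python3 - <<'E'
from h import *
S=cams.get_calibration("scene");D=cams.get_calibration("side");W=cams.get_calibration("wrist")
print(tri([S,D,W],[(415,141),(195,218.2),(221,240)]))
print(onz(W,[(102,230)],.155), onz(W,[(221,240)],.167),onz(S,[(415.5,140.8)],.167), onz(S,[(330+515/5,60+345/5)],.155))
print(tri([S,W],[(330+515/5,60+345/5),(102,230)]))
p=telemetry.observe()['position']
print(proj(S,[p-[0,0,.0366]]), proj(D,[p-[0,0,.0366]]),"scene crop",(proj(S,[p-[0,0,.0366]])-[330,60])*5,"side crop",(proj(D,[p-[0,0,.0366]])-[150,130])*4)
E
```

```text
(array([0.65669693, 0.28585023, 0.16743609]), [3.1782268110361795, 2.222879135796725, 1.5446108035726778])
[[0.65529083 0.37035224 0.155     ]] [[0.65470962 0.2863234  0.167     ]] [[0.6597895  0.28928964 0.167     ]] [[0.66107723 0.37187734 0.155     ]]
(array([0.66894175, 0.3502008 , 0.17753362]), [2.23767498627326, 2.2376749862734293])
[[399.72491505 152.97110097]] [[219.77967419 203.39216962]] scene crop [[348.62457525 464.85550483]] side crop [[279.11869675 293.56867849]]
```

>>> arm_command(
  deltas=[
    [-1,-0.01,-0.15,0.015,0,0,0],
    [-1,-0.01,-0.3,0.015,0,0,0],
    [-1,-0.01,-0.4,0.015,0,0,0],
    [-1,-0.01,-0.5,0.02,0,0,0],
    [-1,-0.01,-0.5,0.02,0,0,0],
  ],
)

```text
clock: 4.12
position: [0.6564, 0.3003, 0.2023]
tool_rot: [-3.141, 0.0, 0.005]
force: [0.1, -0.4, -1.3]
grip_width: 0.0053
```

```bash
python3 - <<'E'
from h import *
s=telemetry.observe();print(s['position'],s['tool_rot'],s['grip_width'],s['force'])
for n in["side","scene","wrist"]: shot(n,n+"4")
crop("scene4",350,60,130,110,6,"s4c");crop("side4",150,130,150,120,5,"d4c")
E
```

```text
[0.65642931 0.30025728 0.20229248] [-3.14146644e+00  4.19822423e-04  4.85796893e-03] 0.0053159161435037735 [ 0.14403532 -0.42365874 -1.29270451]
```

View pics/s4c.png

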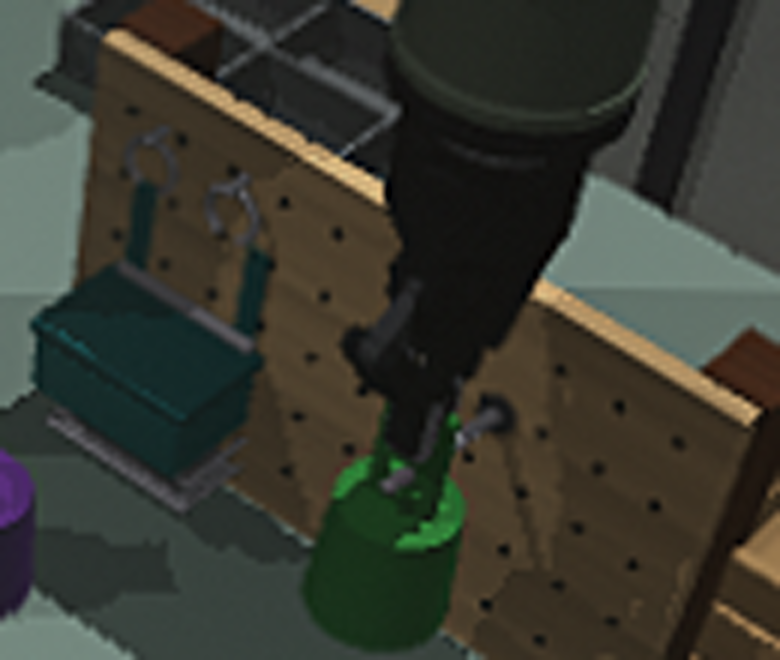

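View pics/d4c.png

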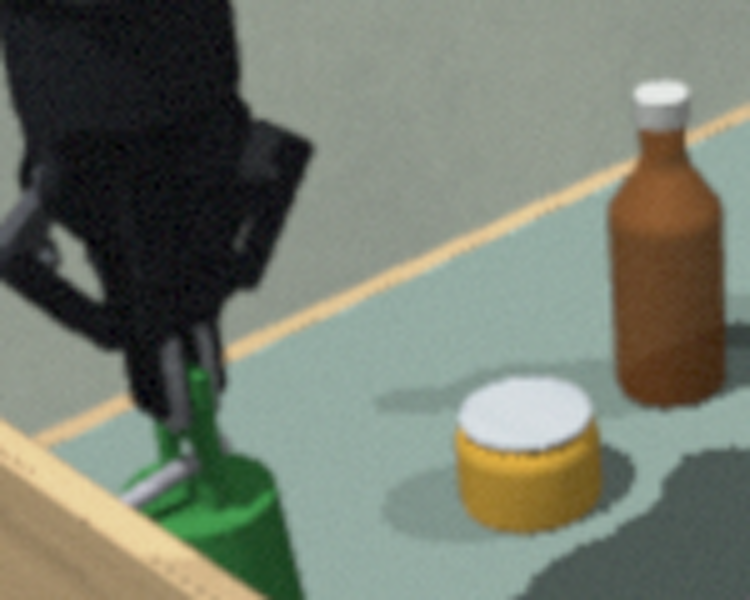

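View pics/wrist4.png

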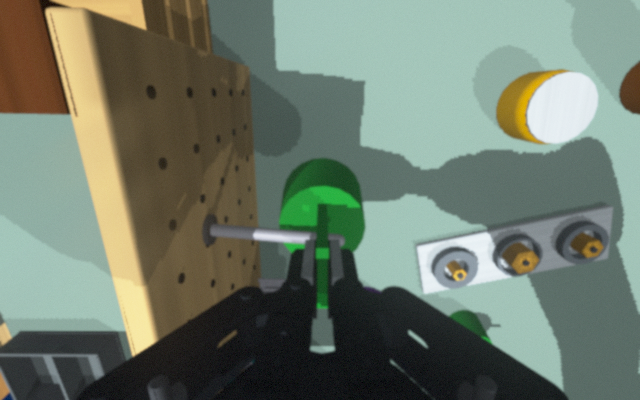

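>>> arm_command(
  deltas=[
    [-1,0,-0.1,0,0,0,0],
    [-1,0,-0.1,0.025,0,0,0],
    [-1,0,-0.1,0.05,0,0,0],
    [-1,0,-0.1,0.05,0,0,0],
    [-1,0,-0.1,0.05,0,0,0],
  ],
)

```text
clock: 4.9
position: [0.6569, 0.3135, 0.1952]
tool_rot: [3.141, -0.0, 0.003]
force: [1.2, -1.3, -0.3]
grip_width: 0.0047
```

```bash
python3 - <<'E'
from h import *
s=telemetry.observe();print(s['position'],s['tool_rot'],s['grip_width'],s['force'])
for n in["side","scene"]: shot(n,n+"5")
crop("scene5",350,60,130,110,6,"s5c");crop("side5",150,130,150,120,5,"d5c")
E
```

```text
[0.65686386 0.3135409  0.19522052] [ 3.14149079e+00 -1.98491434e-05  2.78203459e-03] 0.004673049037027232 [ 1.1535173  -1.29670315 -0.27854963]
```

View pics/s5c.png

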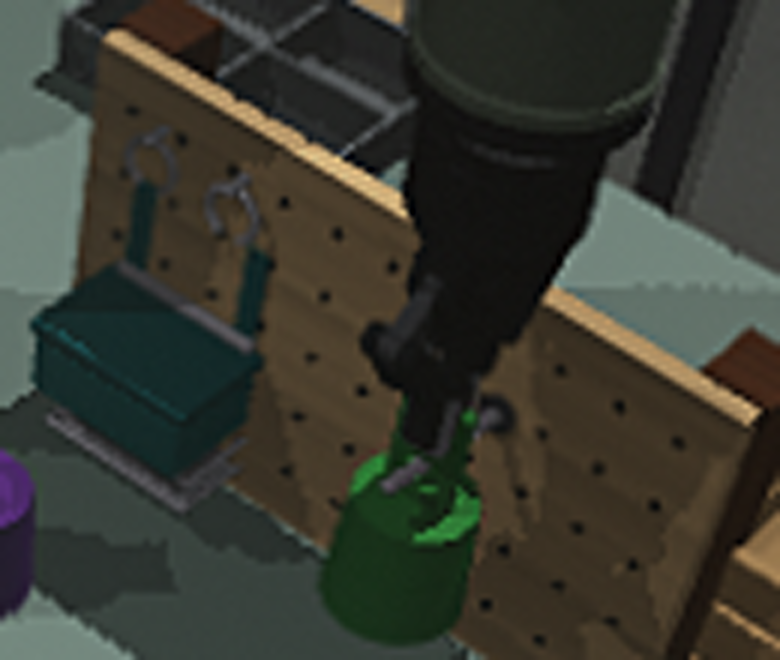

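View pics/d5c.png

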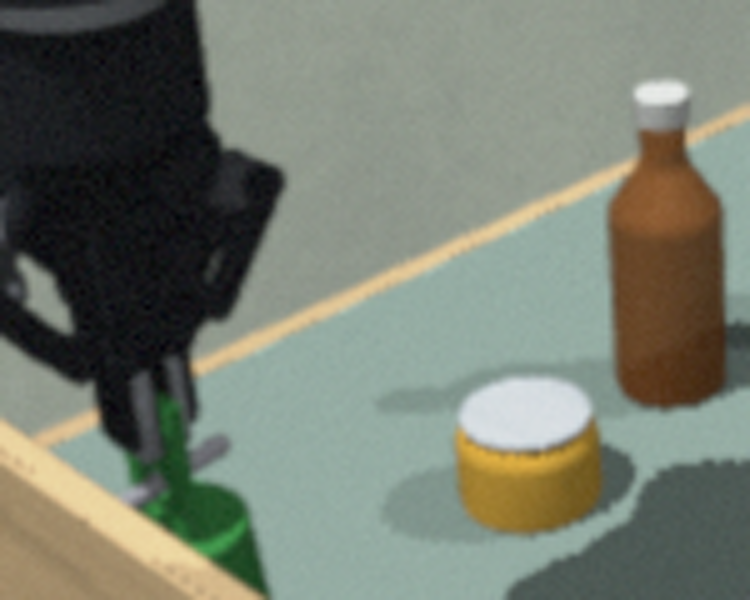

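>>> arm_command(
  deltas=[
    [-1,0,0,0.013,0,0,0],
    [-1,0,0,0.013,0,0,0],
    [-0.7,0,0,0.013,0,0,0],
    [-0.5,0,0,0.013,0,0,0],
    [-0.4,0,0,0.013,0,0,0],
    [-0.4,0,0,-0.1,0,0,0],
    [-0.4,0,0,-0.3,0,0,0],
    [-0.4,0,0,-0.5,0,0,0],
  ],
)

```text
clock: 6.0
position: [0.6569, 0.3137, 0.2724]
tool_rot: [-3.141, -0.001, 0.003]
force: [-0.6, -0.0, 0.6]
grip_width: 0.0255
```

```bash
python3 - <<'E'
from h import *
s=telemetry.observe();print(s['position'],s['tool_rot'],s['grip_width'],s['force'])
for n in["side","scene"]: shot(n,n+"6")
crop("scene6",350,60,130,110,6,"s6c");crop("side6",150,130,150,120,5,"d6c")
E
```

```text
[0.65691226 0.3136947  0.2723937 ] [-3.14133876e+00 -7.68437985e-04  2.96793641e-03] 0.02548216936120666 [-0.61336664 -0.02190014  0.57671715]
```

View pics/s6c.png

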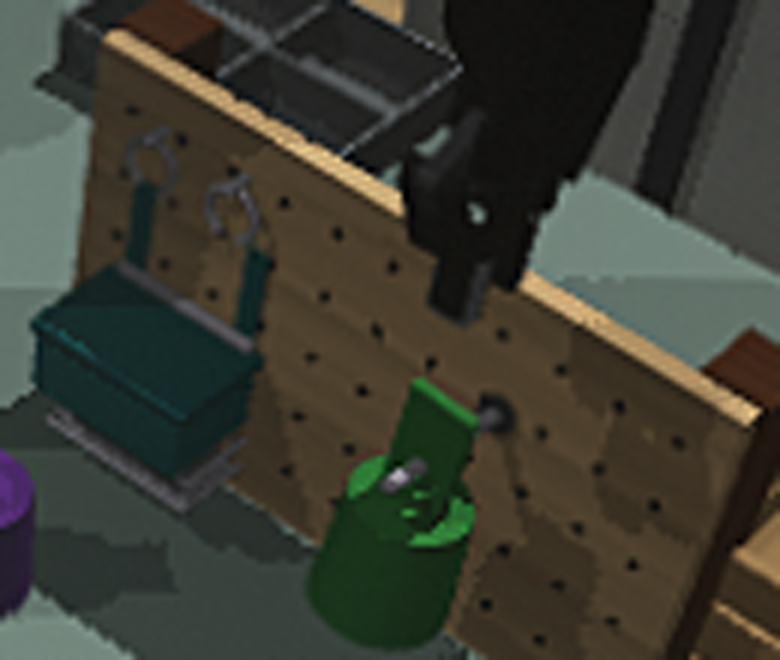

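View pics/d6c.png

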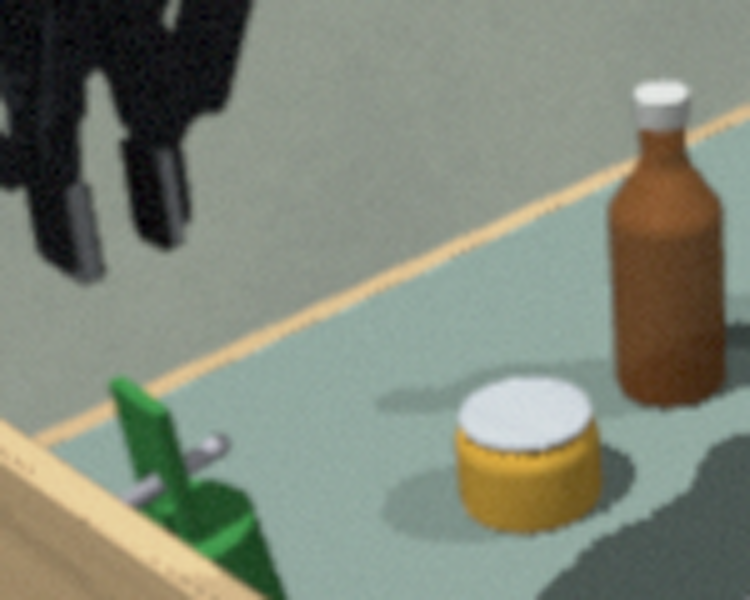

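>>> arm_command(
  deltas=[
    [-0.4,-0.1,0.2,-0.1,0,0,0],
    [-0.4,-0.2,0.5,-0.1,0,0,-0.2],
    [-0.4,-0.3,0.8,-0.1,0,0,-0.4],
    [-0.4,-0.4,1.0,-0.1,0,0,-0.6],
    [-0.4,-0.5,1.0,-0.1,0,0,-0.8],
    [-0.4,-0.5,1.0,-0.1,0,0,-1.0],
    [-0.4,-0.5,1.0,-0.1,0,0,-1.0],
  ],
)

```text
clock: 6.98
position: [0.5824, 0.1633, 0.2859]
tool_rot: [3.141, -0.001, 0.787]
force: [-0.1, 0.2, 0.6]
grip_width: 0.0256
```

```bash
python3 - <<'E'
from h import *
s=telemetry.observe();print(s['position'],s['tool_rot'],s['qpos'])
print(delta([.56,.05,.25],np.pi/2))
E
```

```text
[0.58238926 0.16334307 0.28590064] [ 3.14144286e+00 -8.80793095e-04  7.87381317e-01] [-0.49381525  0.45775189  0.17628812  1.62065791 -0.08874781  1.07014745
 -1.07615431]
(array([-0.6409,  0.4275,  0.2388]), array([ 6.000e-04, -1.000e-03, -9.975e-01]))
```

>>> arm_command(
  deltas=[
    [-0.4,-0.3,0.2,0.1,0,0,-0.22],
    [-0.4,-0.5,0.35,0.2,0,0,-0.44],
    [-0.4,-0.64,0.43,0.24,0,0,-0.66],
    [-0.4,-0.64,0.43,0.24,0,0,-0.88],
    [-0.4,-0.64,0.43,0.24,0,0,-1.0],
    [-0.4,-0.64,0.43,0.24,0,0,-1.0],
  ],
)

```text
clock: 7.72
position: [0.5605, 0.0498, 0.2493]
tool_rot: [3.142, -0.0, 1.57]
force: [-0.7, -0.1, -0.1]
grip_width: 0.0257
```

```bash
python3 - <<'E'
from h import *
s=telemetry.observe();print(s['position'],s['tool_rot'],s['qpos'])
for n in["side","scene","wrist"]: shot(n,n+"7")
crop("wrist7",190,0,200,200,4,"w7c");crop("side7",190,170,150,130,5,"d7c");crop("scene7",270,130,140,130,5,"s7c")
E
```

```text
[0.56048166 0.04979204 0.24928702] [ 3.14157687e+00 -4.14340520e-05  1.56956559e+00] [-0.2018053   0.42116894  0.0107232   1.76759986 -0.00542478  0.95282881
 -0.19010693]
```

View pics/wrist7.png

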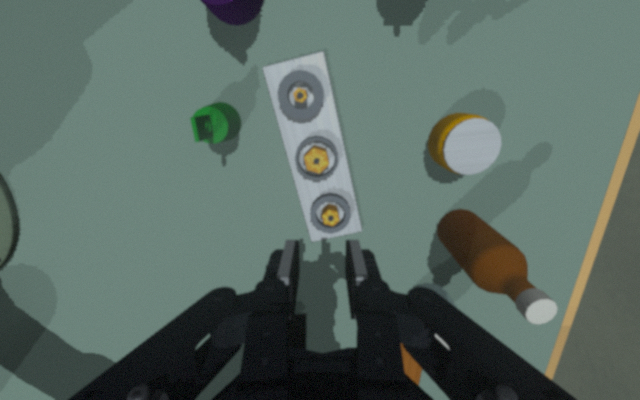

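View pics/w7c.png

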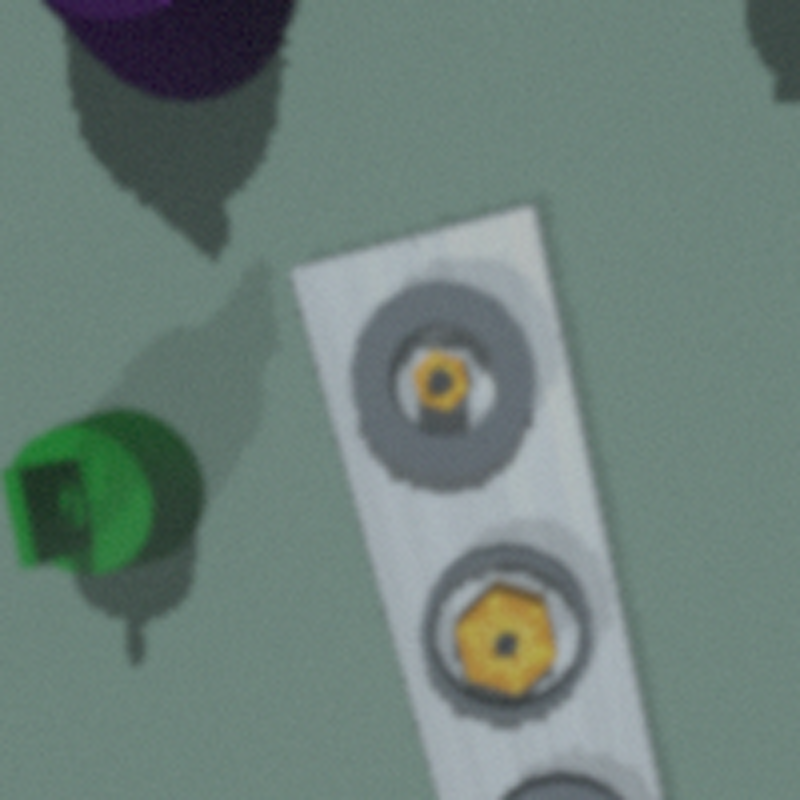

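View pics/d7c.png

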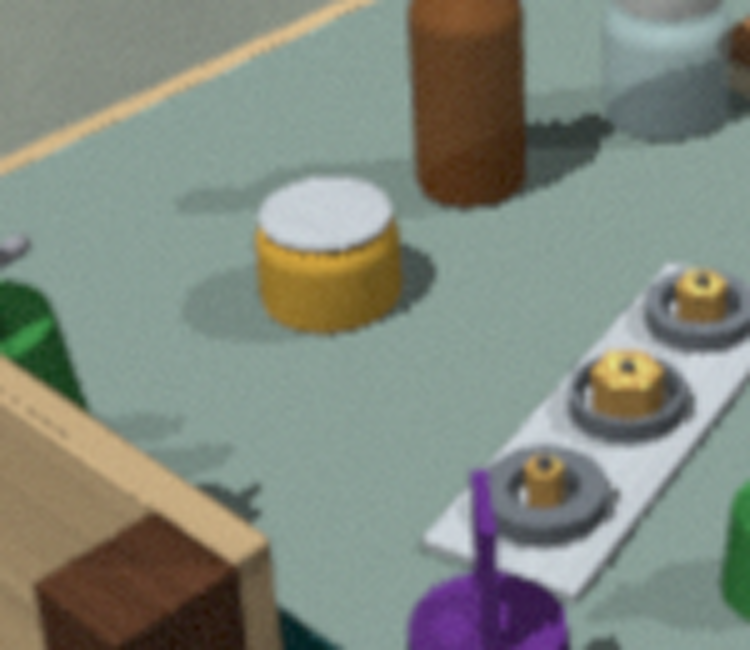

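View pics/s7c.png

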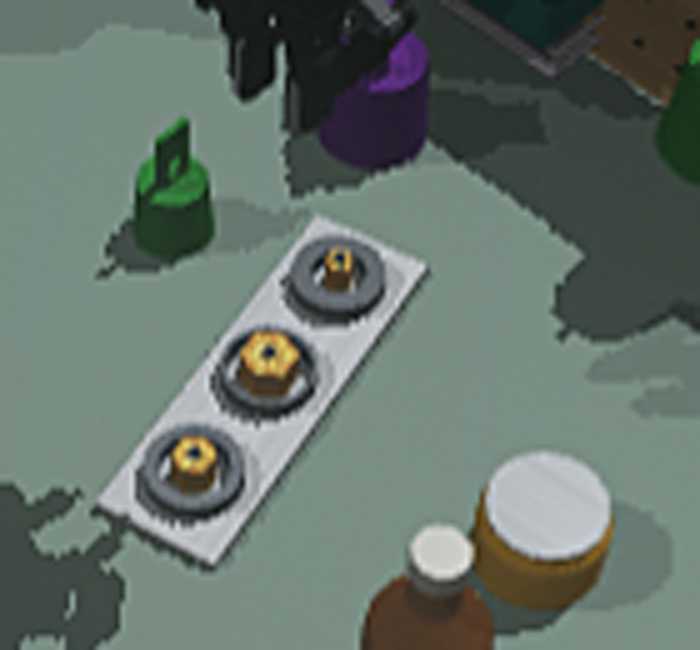

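```bash
python3 - <<'E'
from h import *
S=cams.get_calibration("scene");D=cams.get_calibration("side");W=cams.get_calibration("wrist")
u=[(270+270/5,130+353/5),(190+628/5,170+368/5),(190+507/4,643/4)]
print(tri([S,D,W],u)); 
for c,x in zip([S,D,W],u): print(onz(c,[x],.0325))
w=lambda p:(190+p[0]/4,p[1]/4)
e=onz(W,[w(p) for p in[(292,268),(440,800),(537,205),(665,800)]],.008)
for i,j in[(1,0),(3,2),(0,2)]:
    v=e[j]-e[i];print(np.degrees(np.arctan2(v[1],v[0])))
# automated: strap mask fit
im=cv2.imread("pics/wrist7.png");hsv=cv2.cvtColor(im,cv2.COLOR_BGR2HSV)
m=((hsv[...,1]<40)&(hsv[...,2]>140)).astype(np.uint8);m[260:]=0;m[:,380:]=0;m[:,:240]=0
m=cv2.morphologyEx(m,cv2.MORPH_CLOSE,np.ones((25,25)))
c=max(cv2.findContours(m,0,2)[0],key=cv2.contourArea);h=cv2.convexHull(c)[:,0].astype(float)
P=onz(W,h,.008)[:,:2].astype(np.float32);r=cv2.minAreaRect(P*1000);print("rect",r)
# nut tops pixel mask centroid
E
```

```text
(array([0.55467598, 0.0568392 , 0.02959373]), [2.6393619616516344, 2.241378789005908, 0.4094484851638691])
[[0.55815914 0.05690803 0.0325    ]]
[[0.55039105 0.05844679 0.0325    ]]
[[0.55446129 0.05717669 0.0325    ]]
103.4223984627373
103.64897759835665
13.24423143147906
rect ((553.3585205078125, 57.119781494140625), (73.59799194335938, 234.66104125976562), 13.544090270996094)
```

>>> arm_command(
  deltas=[
    [-0.4,-0.35,-0.2,0,0,0,0],
    [-0.4,-0.7,-0.4,0,0,0,0],
    [-0.4,-1.0,-0.53,0,0,0,0],
  ],
)

```text
clock: 8.25
position: [0.48, -0.1019, 0.2494]
tool_rot: [3.141, 0.0, 1.571]
force: [0.3, -0.5, -0.2]
grip_width: 0.0255
```

>>> arm_command(
  deltas=[
    [-0.4,-0.35,0,0,0,0,0],
    [-0.4,-0.7,0,0,0,0,0],
    [-0.4,-1.0,0,0,0,0,0],
  ],
)

```text
clock: 8.62
position: [0.4815, -0.2522, 0.2494]
tool_rot: [3.141, 0.0, 1.571]
force: [1.3, 1.3, -0.2]
grip_width: 0.0253
```

>>> arm_command(
  deltas=[
    [-0.4,-0.35,0,0,0,0,0],
    [-0.4,-0.5,0,0,0,0,0],
    [-0.4,-0.5,0,0,0,0,0],
    [-0.4,-0.5,0,0,0,0,0],
  ],
)

```text
clock: 9.12
position: [0.4822, -0.3243, 0.2491]
tool_rot: [-3.141, -0.0, 1.573]
force: [0.8, 0.7, -0.2]
grip_width: 0.0254
```

```bash
python3 - <<'E'
from h import *
s=telemetry.observe();print(s['position'],s['tool_rot'],s['qpos'])
for n in["wrist","scene"]: shot(n,n+"8")
crop("wrist8",200,60,240,200,3,"w8c")
E
```

```text
[ 0.48220502 -0.3242927   0.249107  ] [-3.14140579e+00 -4.62502680e-04  1.57348999e+00] [ 0.40115267  0.45366697  0.12420193  1.72392769 -0.0663137   0.96845587
  0.55322516]
```

View pics/w8c.png

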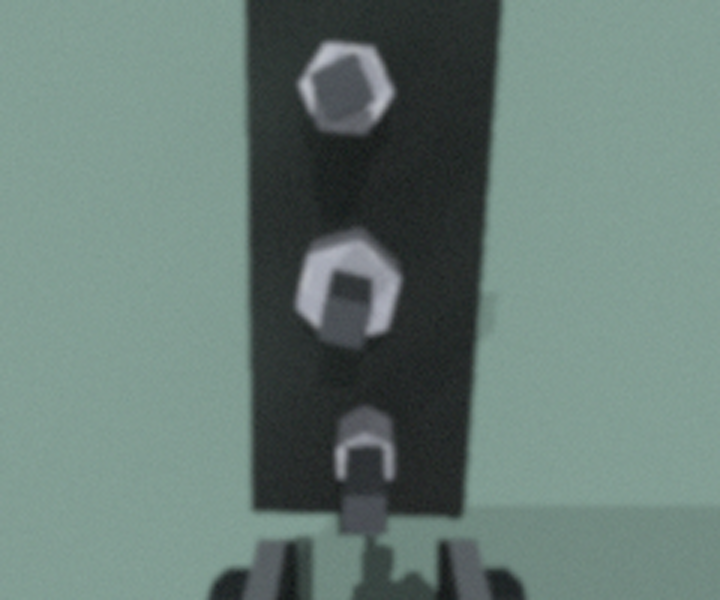

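View pics/scene8.png

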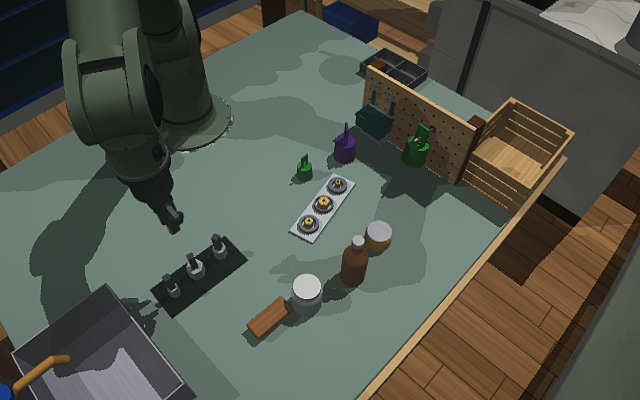

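```bash
python3 - <<'E'
from h import *
W=cams.get_calibration("wrist")
w=lambda p:(200+p[0]/3,60+p[1]/3)
f=lambda L,z:onz(W,[w(p) for p in L],z)
q=f([(328,303),(369,308),(362,350),(320,343)],.088);print(q.round(4).tolist(),q.mean(0))
for i,j in[(0,1),(3,2),(3,0),(2,1)]:
    v=q[j]-q[i];print(np.degrees(np.arctan2(v[1],v[0])),np.linalg.norm(v))
q1=f([(313,70),(358,55),(376,103),(328,120)],.088);print("M?",q1.mean(0));v=q1[1]-q1[0];print(np.degrees(np.arctan2(v[1],v[0])),np.linalg.norm(v))
h=f([(298,88),(397,92)],.038);print("hex1",np.linalg.norm(h[1]-h[0]))
# L hex top: (295,305),(312,247)?,(402,280)
h=f([(295,302),(312,250),(353,237),(402,278),(392,332)],.038);print(h.round(4).tolist()); 
print([round(float(np.linalg.norm(a-b)),4) for a,b in[(h[0],h[3]),(h[1],h[4])]],[np.degrees(np.arctan2(*(a-b)[[1,0]])) for a,b in[(h[0],h[3]),(h[1],h[4])]])
crop("wrist8",285,125,60,60,12,"w8L")
E
```

```text
[[0.4699, -0.3047, 0.088], [0.4836, -0.3063, 0.088], [0.4813, -0.3209, 0.088], [0.4671, -0.3186, 0.088]] [ 0.47546997 -0.3126276   0.088     ]
-6.70956003031237 0.01382974914413226
-9.42778945834462 0.014483659306181253
78.50297251103974 0.014156749304822152
81.18492140657482 0.014804230105963823
M? [ 0.47524682 -0.23666137  0.088     ]
17.619462089208437 0.014493882061860319
hex1 0.03599275089422682
[[0.4548, -0.3157, 0.038], [0.4617, -0.2953, 0.038], [0.4775, -0.2902, 0.038], [0.4966, -0.3059, 0.038], [0.4931, -0.3276, 0.038]]
[0.043, 0.045] [np.float64(-166.81850761880756), np.float64(134.11793895903506)]
```

View pics/w8L.png

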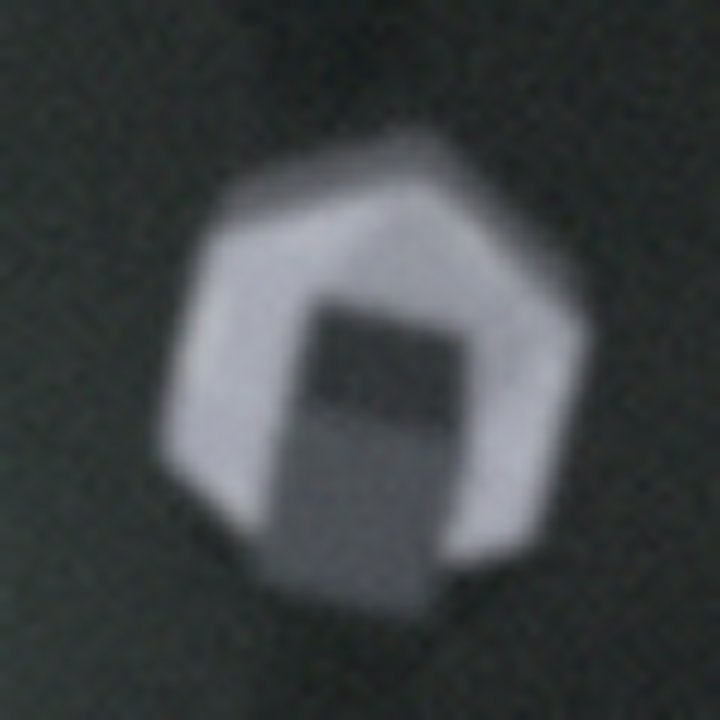

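>>> arm_command(
  deltas=[
    [0,0.04,-0.02,0.3,0,0,0.1],
    [0,0.08,-0.04,0.55,0,0,0.22],
    [0,0.08,-0.04,0.6,0,0,0.22],
    [0,0.08,-0.04,0.6,0,0,0.22],
  ],
)

```text
clock: 9.72
position: [0.4765, -0.3132, 0.1599]
tool_rot: [3.141, 0.0, 1.404]
force: [-0.3, 0.1, 1.0]
grip_width: 0.0428
```

```bash
python3 - <<'E'
from h import *
s=telemetry.observe();print(s['position'],s['tool_rot'])
shot("wrist","w9");crop("w9",240,130,160,130,5,"w9c")
E
```

```text
[ 0.47650023 -0.31323452  0.15992409] [3.14115671e+00 1.51979464e-04 1.40365766e+00]
```

View pics/w9c.png

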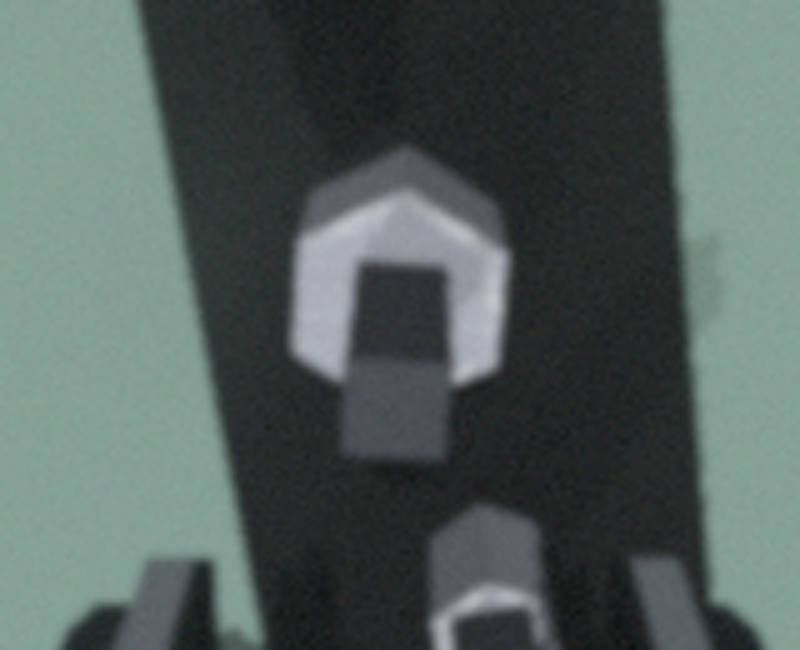

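```bash
python3 - <<'E'
from h import *
W=cams.get_calibration("wrist")
w=lambda p:(240+p[0]/5,130+p[1]/5)
f=lambda L,z:onz(W,[w(p) for p in L],z)
q=f([(347,357),(447,362),(448,460),(340,458)],.088);print(q.mean(0),[np.linalg.norm(q[1]-q[0]),np.linalg.norm(q[2]-q[1]),np.linalg.norm(q[2]-q[3]),np.linalg.norm(q[3]-q[0])])
for i,j in[(0,1),(3,2),(3,0),(2,1)]:
    v=q[j]-q[i];print(np.degrees(np.arctan2(v[1],v[0])))
h=f([(295,238),(510,250),(500,365),(290,353)],.038);print("hex",h.mean(0))
for i,j in[(3,0),(2,1)]:
    v=h[j]-h[i];print(np.degrees(np.arctan2(v[1],v[0])))
b=f([(405,145)],.004);t=f([(405,190)],.038);print(b,t)
print(delta([.476,-.312,.066],np.radians(79)))
E
```

```text
[ 0.47531571 -0.31199958  0.088     ] [np.float64(0.014574778012631708), np.float64(0.015652148526297503), np.float64(0.01611146410967423), np.float64(0.016148167648154115)]
-12.543704590237487
-10.65250460757171
76.03503125554485
81.58673962067957
hex [ 0.47552766 -0.31212953  0.038     ]
76.67583155643867
77.07914460552882
[[ 0.48008118 -0.29134346  0.004     ]] [[ 0.48004051 -0.29185616  0.038     ]]
(array([ 0.01  , -0.0071,  0.6297]), array([0.0019, 0.0006, 0.0308]))
```

>>> arm_command(
  deltas=[
    [0,0.01,-0.01,0.3,0,0,0.06],
    [0,0.01,-0.01,0.55,0,0,0.06],
    [0,0.01,-0.01,0.63,0,0,0.06],
    [0,0.01,-0.01,0.63,0,0,0.06],
    [-1,0.01,-0.01,0.63,0,0,0.06],
    [-1,0.01,-0.01,0.63,0,0,0.06],
    [-1,0.01,-0.01,0.63,0,0,0.06],
  ],
  newtons=80,
)

```text
clock: 10.65
position: [0.4755, -0.312, 0.0661]
tool_rot: [3.139, 0.001, 1.354]
force: [-1.3, 0.8, 9.6]
grip_width: 0.0153
```

>>> arm_command(
  deltas=[
    [-1,0,0,-0.1,0,0,0],
    [-1,0,0,-0.4,0,0,0],
    [-1,0,0,-0.7,0,0,0],
    [-1,0,0,-0.7,0,0,0],
  ],
)

```text
clock: 11.15
position: [0.4761, -0.3124, 0.1738]
tool_rot: [3.136, 0.001, 1.354]
force: [0.7, 0.4, -2.0]
grip_width: 0.0147
```

```bash
python3 - <<'E'
from h import *
s=telemetry.observe();print(s['position'],s['tool_rot'],s['grip_width'],s['force'],s['qpos'])
shot("wrist","w10");shot("side","d10");crop("d10",370,80,130,130,5,"d10c");shot("scene","s10");crop("s10",120,130,160,160,4,"s10c")
E
```

```text
[ 0.47605296 -0.31239945  0.17381976] [3.13572730e+00 1.44232765e-03 1.35381784e+00] 0.01468513440440151 [ 0.7424928   0.3799781  -2.00900627] [ 0.35882692  0.52921579  0.16432594  1.83119842 -0.11753895  0.78447568
  0.36690415]
```

View pics/w10.png

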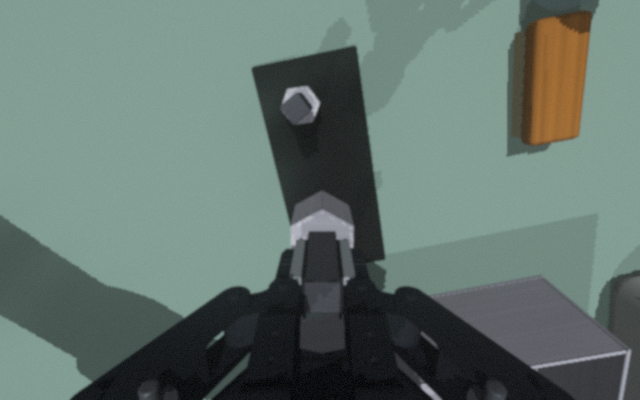

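View pics/d10c.png

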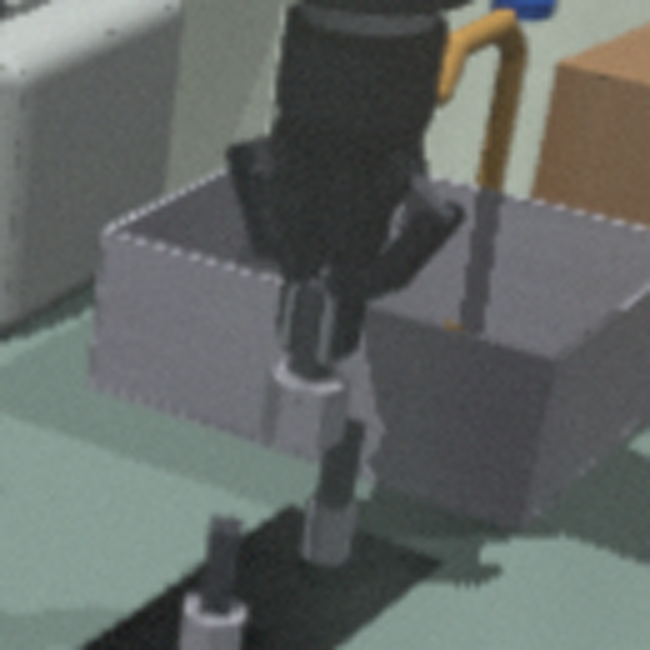

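View pics/s10c.png

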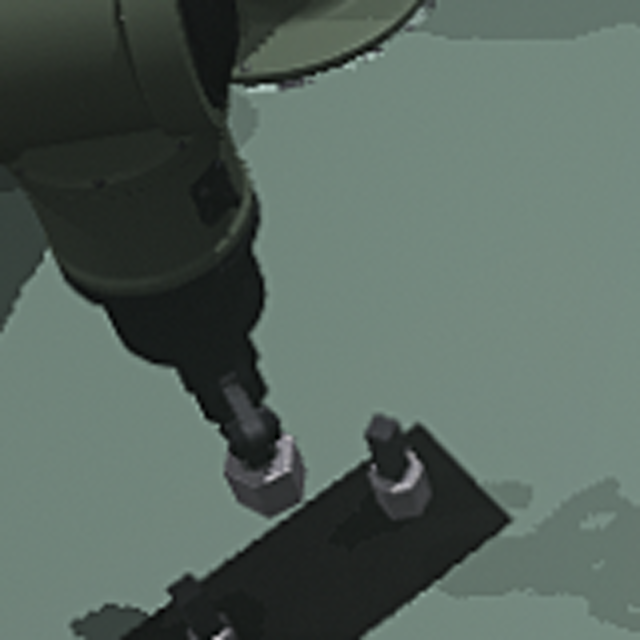

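>>> arm_command(
  deltas=[
    [-1,0.2,0,-0.1,0,0,0],
    [-1,0.5,0,-0.1,0,0,0],
    [-1,0.8,0,-0.1,0,0,0],
    [-1,1.0,0,-0.1,0,0,0],
  ],
)

```text
clock: 11.8
position: [0.5067, -0.1627, 0.1836]
tool_rot: [-3.139, -0.0, 1.356]
force: [1.1, -0.2, -2.6]
grip_width: 0.0149
```

>>> arm_command(
  deltas=[
    [-1,0.3,0,0,0,0,0],
    [-1,0.6,0,0,0,0,0],
    [-1,0.8,0,0,0,0,0],
    [-1,0.9,0,0,0,0,0],
    [-1,0.9,0,0,0,0,0],
  ],
)

```text
clock: 12.42
position: [0.5358, -0.0329, 0.1841]
tool_rot: [-3.141, 0.0, 1.355]
force: [-0.1, -0.6, -1.9]
grip_width: 0.0146
```

```bash
python3 - <<'E'
from h import *
print(telemetry.observe()['position'],delta([.554,.0570,.125],np.radians(103.5)))
E
```

```text
[ 0.53579075 -0.0329289   0.18410616] (array([ 0.6118, -0.0094,  0.3938]), array([-1.500e-03,  2.000e-04, -5.747e-01]))
```

>>> arm_command(
  deltas=[
    [-1,0.25,0,0,0,0,-0.2],
    [-1,0.5,0,0,0,0,-0.4],
    [-1,0.612,-0.009,0.1,0,0,-0.575],
    [-1,0.612,-0.009,0.3,0,0,-0.575],
    [-1,0.612,-0.009,0.394,0,0,-0.575],
    [-1,0.612,-0.009,0.394,0,0,-0.575],
    [-1,0.612,-0.009,0.394,0,0,-0.575],
  ],
)

```text
clock: 13.3
position: [0.5549, 0.0562, 0.1264]
tool_rot: [3.141, 0.0, 1.805]
force: [0.5, -0.1, -2.0]
grip_width: 0.0148
```

```bash
python3 - <<'E'
from h import *
s=telemetry.observe();print(s['position'],s['tool_rot'],s['grip_width'],s['force'])
for n in["wrist","side","scene"]: shot(n,n+"11")
crop("wrist11",250,120,140,120,5,"w11c");crop("side11",270,170,110,110,6,"d11c");crop("scene11",270,120,110,110,6,"s11c")
E
```

```text
[0.55490652 0.05617314 0.12639314] [3.14074609e+00 2.65381697e-04 1.80461098e+00] 0.014769974079159878 [ 0.53849529 -0.07230682 -1.96233124]
```

View pics/w11c.png

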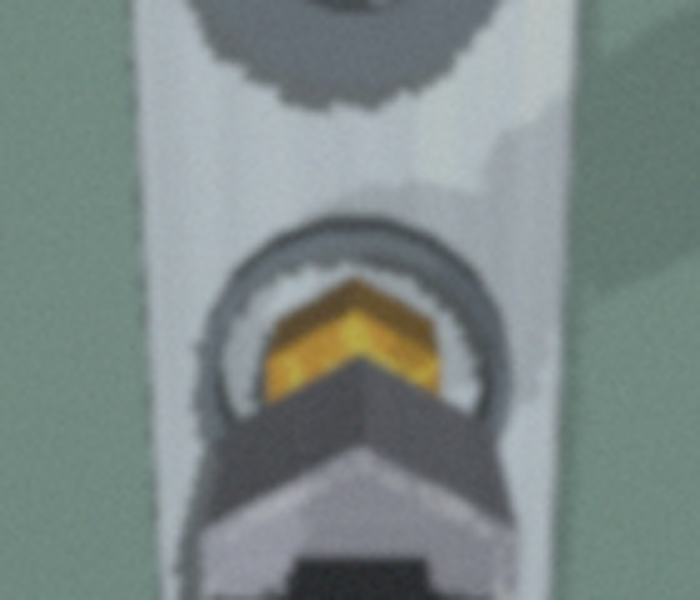

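View pics/d11c.png

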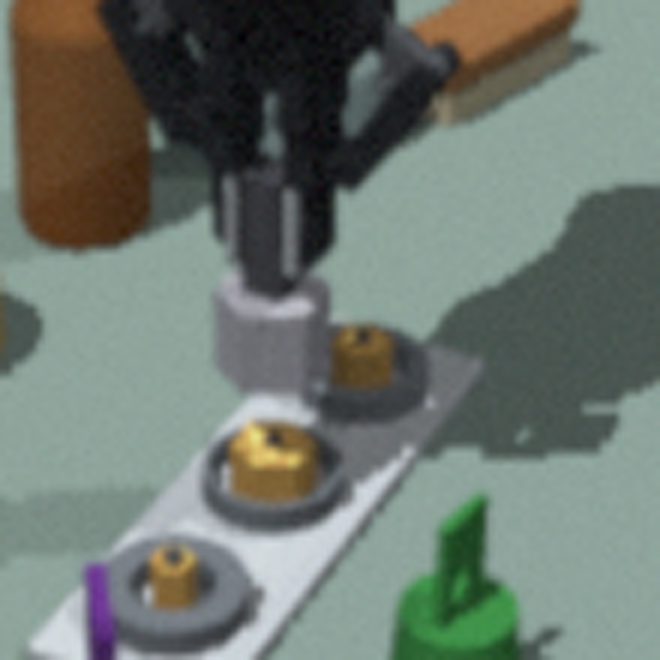

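View pics/s11c.png

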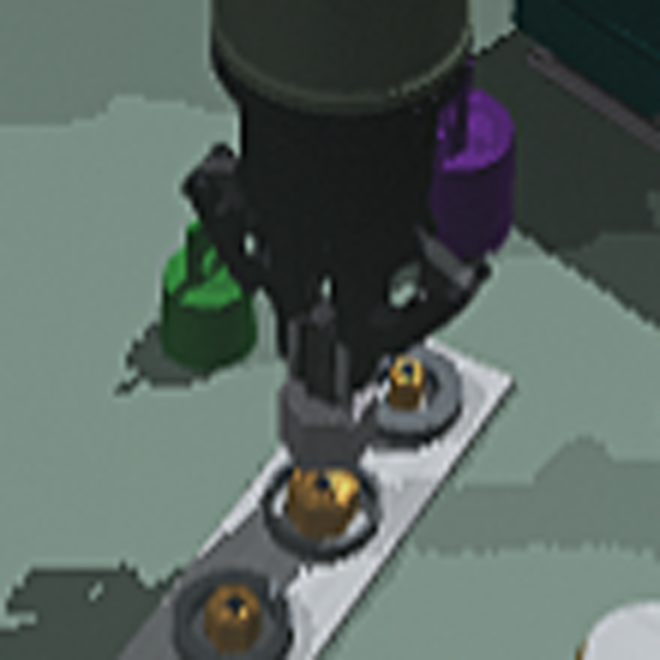

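```bash
python3 - <<'E'
from h import *
W=cams.get_calibration("wrist");s=telemetry.observe();p=s['position'];y=s['tool_rot'][2]
tx=np.array([np.cos(y),np.sin(y)]);ty=np.array([np.sin(y),-np.cos(y)])
w=lambda q:(250+q[0]/5,120+q[1]/5)
for n,u,z in[("nut apex",(356,309),.030),("nut base apex",(355,280),.008),("mouth apex",(362,354),p[2]-.062),("hex top apex",(363,452),p[2]-.028),("nutL",(266,370),.030),("nutR",(438,360),.030),("mouthL",(222,432),p[2]-.062),("mouthR",(497,430),p[2]-.062)]:
    X=onz(W,[w(u)],z)[0][:2]-p[:2];print(n,"tx %.1f ty %.1f"%(X@tx*1000,X@ty*1000))
E
```

```text
nut apex tx 17.3 ty -0.3
nut base apex tx 15.9 ty -0.5
mouth apex tx 21.3 ty 0.5
hex top apex tx 21.0 ty 0.6
nutL tx 7.0 ty -14.8
nutR tx 8.8 ty 12.9
mouthL tx 9.9 ty -18.8
mouthR tx 10.3 ty 19.3
```

>>> arm_command(
  deltas=[
    [-1,0.003,-0.008,0,0,0,0],
    [-1,0.003,-0.008,0.1,0,0,0],
    [-1,0.003,-0.008,0.2,0,0,0],
    [-1,0.003,-0.008,0.25,0,0,0],
    [-1,0.003,-0.008,0.25,0,0,0],
  ],
)

```text
clock: 14.08
position: [0.5528, 0.0568, 0.0872]
tool_rot: [-3.14, -0.0, 1.806]
force: [0.3, 0.6, -1.8]
grip_width: 0.0148
```

>>> arm_command(
  deltas=[
    [-1,0,0,0.04,0,0,0],
    [-1,0,0,0.08,0,0,0],
    [-1,0,0,0.11,0,0,0],
    [-1,0,0,0.11,0,0,0],
  ],
)

```text
clock: 14.58
position: [0.553, 0.0569, 0.0713]
tool_rot: [-3.141, -0.0, 1.806]
force: [-0.2, -0.6, -2.4]
grip_width: 0.0149
```

It slides on past collar and nut height without resistance. Pressing home.

>>> arm_command(
  deltas=[
    [-1,0,0,0.01,0,0,0],
    [-1,0,0,0.02,0,0,0],
    [-1,0,0,0.02,0,0,0],
    [-1,0,0,0.02,0,0,0],
  ],
)

```text
clock: 15.08
position: [0.5535, 0.0569, 0.07]
tool_rot: [3.141, 0.0, 1.805]
force: [-7.7, -1.4, 26.0]
grip_width: 0.0148
```

```bash
python3 - <<'E'
from h import *
s=telemetry.observe();print(s['position'],s['tool_rot'],s['grip_width'],s['force'],s['moment'])
for n in["side","scene"]: shot(n,n+"12")
crop("side12",270,170,110,110,6,"d12c");crop("scene12",130,110,320,200,2.4,"s12c")
E
```

```text
[0.55353548 0.05687504 0.07003531] [3.14051484e+00 5.17796295e-05 1.80536749e+00] 0.014798197336813954 [-7.72728413 -1.41547476 25.96492165] [-0.23595037  1.94800733  0.02788791]
```

View pics/d12c.png

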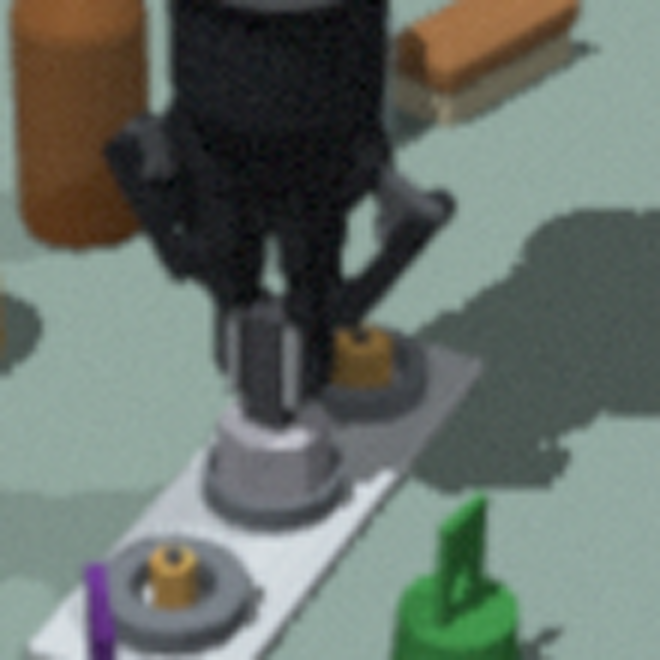

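View pics/s12c.png

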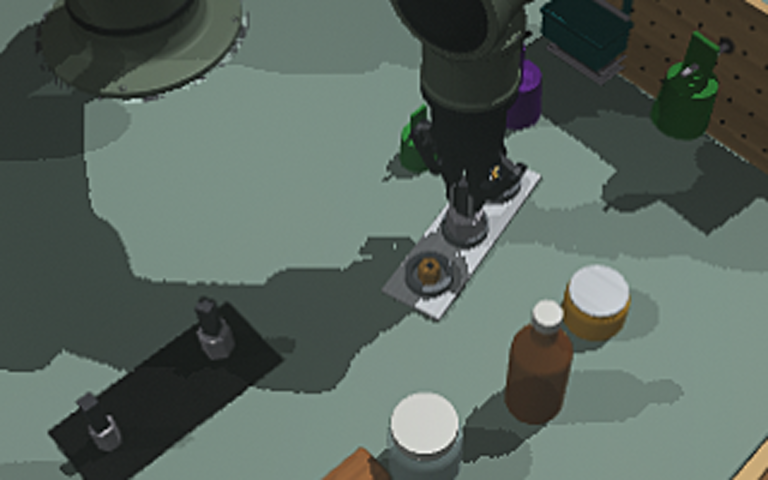

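>>> arm_command(
  deltas=[
    [-1,0,0,-0.005,0,0,0],
    [-1,0,0,-0.005,0,0,0],
    [-1,0,0,-0.005,0,0,0],
    [-1,0,0,-0.005,0,0,0],
  ],
)

```text
clock: 15.68
position: [0.5534, 0.0569, 0.0701]
tool_rot: [3.141, 0.0, 1.805]
force: [-4.1, -0.2, 11.0]
grip_width: 0.0148
```

```bash
python3 - <<'E'
from h import *
s=telemetry.observe();print(s['position'],s['tool_rot'],s['grip_width'],s['force'],s['moment'],s['clock'])
shot("scene","scene13");shot("side","side13")
crop("scene13",390,100,60,80,8,"s13c")
a=cv2.imread("pics/scene13.png");b=cv2.imread("pics/scene12.png");print("cup region diff",np.abs(a[110:170,395:440].astype(int)-b[110:170,395:440]).mean())
E
```

```text
[0.55338878 0.05689556 0.0701049 ] [3.14095028e+00 3.92981460e-05 1.80547075e+00] 0.014826647295352484 [-4.0974672  -0.19736453 10.98152821] [-0.08352136  0.8986686  -0.04645551] 15.675
cup region diff 0.6760493827160494
```

View pics/s13c.png

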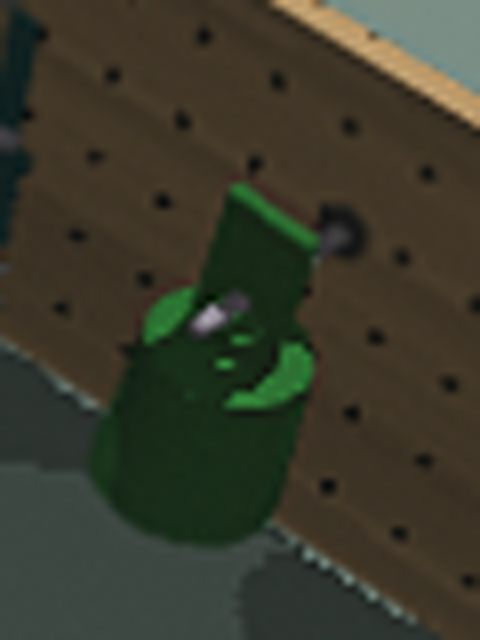

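View pics/side13.png

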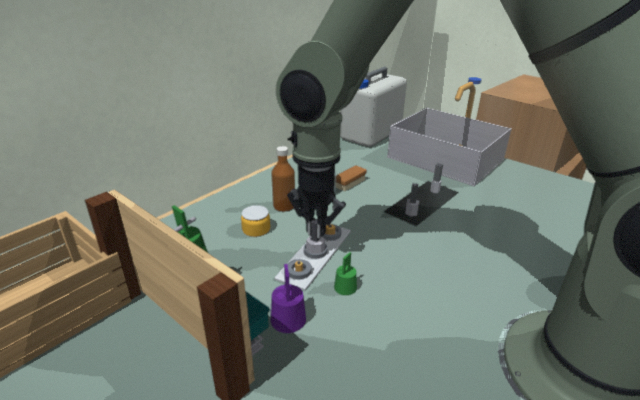

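```bash
python3 - <<'E'
from workcell import job
print(job.job_done())
E
```

```text
the job is handed in; nothing more can be done
None
```

The job is handed in at about 16 s of the 72 s allowed. The cup hangs on the empty peg, and the large spanner is pushed home on the middle nut and still gripped. No verdict was reported.

- **Cup:** I lifted it by its tab, threaded the eye over the peg with the tab about 55 mm from the board, and let go. In the last pictures it hangs with the peg through the eye. It leans a little, and two views taken about half a second apart show no movement.
- **Spanner:** With the cup off, the pictures showed the middle nut to be the largest of the three. I therefore tried only the large spanner, and it fitted. It went down with no resistance until its mouth reached the strap, about 8 mm above the table by the arm's reading. The push then rose to 26 N, and I eased it to 11 N.
- **At hand-in:** The large spanner was upright and within about 1 mm of the nut's measured axis. It was gripped with 80 N commanded, with the fingers stopped on its stem.
- **Everything else:** I did not touch the other two spanners, which still stand upright on the mat. Nothing else looks moved.

- **Disagreement between views:** The fixed cameras differed from each other by up to 8 mm, for example on the nut's x. I relied on the wrist camera for the nut and the spanner, and on an average of the views for the peg.
- **Sideways force:** About 4 N remained on the tool at hand-in, probably from the spanner touching one side of the nut.

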